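# Make up the creasing-wheel stack on the print shop's arbor stand

### The job

Make up the creasing stack on the green stand: slide the orange-handled keeper all the way clear of the post, to the open end of its track, then thread onto the post, each lowered fully home, the big dark steel flange first, then every white spacer that is lying out, then the brass creasing wheel, then the red cap. Finally slide the keeper back until its eye is centred over the post, and let go; leave the ink tin, the wooden type block and the composing stick where they are.

Things in the scene. Friction and masses are not known exactly. Their poses are not given: they have to be found in the camera images.
- stand: Green steel plate fixed to the bench, 10 mm thick, from -65 to +135 mm along its x and -60 to +225 mm along its y. Origin on the bench, right below the axis of the fixed upright steel post. A dark rail, 22 mm wide, top 20 mm above the bench, runs along y at x = +85 mm and carries the keeper. Position and yaw vary.
- post_foot (a point): Point on the post's axis at the plate's top face (10 mm above the bench), where the first ring's underside comes to rest; axes as the stand's.
- post_tip (a point): Top of the post, on its axis, 70 mm above post_foot (80 mm above the bench). The post is 16 mm in diameter; its last 9 mm taper to 7 mm.
- keeper (a joint): Position of the keeper along the stand's +y, m: 0 = eye centred over the post, +0.15 = open end of the track, -0.025 = other end. Starts over or near the post, where it blocks threading; stays where left (friction about 1.5 N). A column on a grey 44 x 36 mm carriage, with a 16 mm wide arm to the stand's -x that ends in the eye.
- keeper_grip (a point): Centre of the top of the keeper's orange grip block (30 mm along the stand's x, 22 mm along its y, 36 mm tall: from 90.5 to 126.5 mm above the bench, straight above the rail). The point moves with the keeper.
- keeper_eye (a point): Centre of the underside of the keeper's flat steel eye (38 mm outside, 22 mm hole, from 84.5 to 90.5 mm above the bench, so just over the post's tip), 85 mm from the grip in the stand's -x; moves with the keeper.
- flange: Dark steel flange: outside 64 mm, 10 mm thick, about 160 g; a flat ring lying on the bench with a 20 mm bore right through it; origin at the centre of its underside, z along the bore, up. It can be gripped across its outside. 
- spacer1: White plastic spacer, one of one to three alike (None when it is absent this time): outside 46 mm, 10 mm thick, about 30 g; a flat ring lying on the bench with a 20 mm bore right through it; origin at the centre of its underside, z along the bore, up. It can be gripped across its outside. 
- spacer2: White plastic spacer, one of one to three alike (None when it is absent this time): outside 46 mm, 10 mm thick, about 30 g; a flat ring lying on the bench with a 20 mm bore right through it; origin at the centre of its underside, z along the bore, up. It can be gripped across its outside. 
- spacer3: White plastic spacer, one of one to three alike (None when it is absent this time): outside 46 mm, 10 mm thick, about 30 g; a flat ring lying on the bench with a 20 mm bore right through it; origin at the centre of its underside, z along the bore, up. It can be gripped across its outside. 
- wheel: Brass creasing wheel: outside 56 mm, 10 mm thick, about 140 g; a flat ring lying on the bench with a 20 mm bore right through it; origin at the centre of its underside, z along the bore, up. It can be gripped across its outside. 
- cap: Red plastic cap collar: outside 38 mm, 14 mm thick, about 30 g; a flat ring lying on the bench with a 20 mm bore right through it; origin at the centre of its underside, z along the bore, up. It can be gripped across its outside. 
- ink_tin: Ink tin with a blue band, 72 mm diameter, 75 mm tall, standing on the bench; origin under its centre. To be left alone.
- type_block: Wooden printing block 70 x 55 x 18 mm on the bench; origin under its centre. To be left alone.
- composing_stick: Steel composing stick, a flat tray 50 x 220 mm, 20 mm high, on the bench; origin under its centre. To be left alone.
Not all that is in view belongs to the job. Of the things shaped like the wheel, the brass one is meant. Leave any pink look-alike of the spacer2 alone.

How it is judged (in metres and radians):
On the way, in this order (a step that is already met when the one before it is completed fails the run):
1. the keeper is slid to the open end, clear of the post (value of joint keeper above 0.135 m), for 0.2 s.
2. the flange is home at the foot of the post (horizontal distance between flange and post_foot below 0.004 m and angle between flange's own z axis and vertical below 0.12 rad and z of flange in the frame of post_foot between -0.003 and 0.003 m), for 0.2 s.
3. every spacer present is home on the flange (horizontal distance between each of spacer1, spacer2, spacer3 and post_foot below 0.004 m and angle between each of spacer1, spacer2, spacer3's own z axis and vertical below 0.12 rad and (z of spacer1 in the frame of post_foot between 0.007 and 0.013 m or z of spacer1 in the frame of post_foot between 0.017 and 0.023 m or z of spacer1 in the frame of post_foot between 0.027 and 0.033 m) and (z of spacer2 in the frame of post_foot between 0.007 and 0.013 m or z of spacer2 in the frame of post_foot between 0.017 and 0.023 m or z of spacer2 in the frame of post_foot between 0.027 and 0.033 m) and (z of spacer3 in the frame of post_foot between 0.007 and 0.013 m or z of spacer3 in the frame of post_foot between 0.017 and 0.023 m or z of spacer3 in the frame of post_foot between 0.027 and 0.033 m)), for 0.2 s.
4. the brass wheel is home above all spacers (horizontal distance between wheel and post_foot below 0.004 m and angle between wheel's own z axis and vertical below 0.12 rad and (z of wheel in the frame of post_foot between 0.017 and 0.023 m or z of wheel in the frame of post_foot between 0.027 and 0.033 m or z of wheel in the frame of post_foot between 0.037 and 0.043 m) and z of wheel in the frame of spacer1 above 0.007 m and z of wheel in the frame of spacer2 above 0.007 m and z of wheel in the frame of spacer3 above 0.007 m), for 0.2 s.
5. the red cap is home on the wheel (horizontal distance between cap and post_foot below 0.004 m and angle between cap's own z axis and vertical below 0.12 rad and (z of cap in the frame of post_foot between 0.027 and 0.033 m or z of cap in the frame of post_foot between 0.037 and 0.043 m or z of cap in the frame of post_foot between 0.047 and 0.053 m) and z of cap in the frame of wheel between 0.007 and 0.013 m), for 0.2 s.
6. the keeper is back, its eye centred over the post (value of joint keeper between -0.005 and 0.005 m and velocity of joint keeper below 0.01 m/s), for 0.2 s.
At the end, for the whole second after the job is handed in: From the foot of the post up: flange, all spacers present, brass wheel, red cap, each within 4 mm of the post's axis, level within 0.12 rad and within 3 mm of its stacked height, at rest; the keeper within 5 mm of centred over the post (all of step 2 and all of step 3 and all of step 4 and all of step 5 and all of step 6 and linear speed of each of flange, spacer1, spacer2, spacer3, wheel, cap below 0.02 m/s); the robot touches nothing.
It fails at once if the ink tin is moved more than 3 cm (distance of ink_tin from where it was at the start of the episode above 0.03 m).
It fails at once if the type block is moved more than 3 cm (distance of type_block from where it was at the start of the episode above 0.03 m).
It fails at once if the composing stick is moved more than 3 cm (distance of composing_stick from where it was at the start of the episode above 0.03 m).
Of spacer1, spacer2, spacer3 only 1 to 3 are there at a start; the rules pass over those that are not, and their reading is None.
At some moment in a run one of flange, spacer1, spacer2, spacer3, wheel, cap may be knocked a few centimetres aside while the robot is not near it.
Once in a run the grip may slacken for a moment while it holds something.
It also fails if it takes over 210 s, if anything falls off the work surface, if the arm or the gripper's body presses on something with over 40 N, if the wrist force passes 120 N, or if a joint passes its speed limit or range.

### The arm

A 6-joint arm with a two-finger parallel gripper is mounted at the origin on the work surface. World frame = base frame: x ahead of the robot, y to its left, z up, the work surface at z = 0. Lengths are in m, angles in degrees, forces in N, time in s.
With the tool pointing down it reaches from about 0.4 to 0.825 m from the base axis. Payload 7 kg.
Tool frame: the origin (TCP) lies midway between the tips of the shut fingers; the grasp point (between the pads) lies 19 mm behind it; z points along the fingers, x is the direction in which the jaws open and shut, and the axes are right-handed (so a half turn about z gives the same grasp; the last joint's range is limited). The gripper opens to 88 mm and grips with 3 to 60 N. Pads are 19 mm wide; open, the fingers measure 130 mm over their backs; the gripper's body (78 mm by 193 mm) begins 47 mm behind the grasp point.
Start: joints at [-52.305, 20.546, 0.682, 0, -70.136, -16.507], TCP at [0.244, -0.629, 0.227] pointing down, gripper open.
Joint ranges: [-176.03, 176.03], [-82.01, 121.73], [-58.28, 71.71], [-173.87, 95.51], [-174.79, -0.11], [-173.66, 173.66]. Speed limits (degrees/s): [136.94, 136.94, 172.46, 180, 180, 180].

### API

Orientations are given as [roll, pitch, yaw] about the fixed x, y, z axes, in that order (R = Rz(yaw) Ry(pitch) Rx(roll)).
In Python, from plant import ctrl, vision, nets gives the robot as it stands.
- The arm moves only by the shell command python3 -m jog 'ROWS'. ROWS is text: rows parted by semicolons, each of 7 numbers parted by spaces: the turn, a rotation vector about the tool's x, y, z in units of 0.1 rad (1.0 is 0.1 rad), then the shift along the tool's x, y, z in units of 4 cm (1.0 is 4 cm), then the opening, from -1 (shut) to 1 (fully open). In form: rx ry rz x y z jaw; .... A call has 1 to 8 rows; each row shifts and turns the commanded pose from where the row before left it, along the tool's axes as they then stand; what a row does not reach is not made up. A row lasts 1/8 s, in which the tool goes at most 62.5 mm and 10.7 degrees, less where a joint would pass 70% of its speed; a pose out of reach is approached as far as the arm can. A call with a number of a shift or a turn outside -1 to 1 is refused whole. A call with a gripper value outside its range is refused whole. The fingers move at their own pace and stop on an object; the grip force is fixed at half the most. Time passes only in rows, so rows that do not move let the fingers close. It gives the time, the measured TCP pose, the force and the opening at its end, in the units of the state.
- ctrl.get_obs(): the state, without advancing time (a new reading comes with each control period).
- vision.snapshot(name): name is "side" or "top"; returns (picture, depth): 400x640x3 uint8, red, green, blue; 400x640 float32, m along the optical axis (not along the pixel's ray), 0 where there is no reading.
- vision.camera_info(name): a dict with "camera_matrix" (3x3 intrinsics, pixels), "camera_from_world" (4x4, takes a point from world to camera coordinates). Camera axes: x right, y down, z forward; pixel columns grow to the right and rows downward; lengths in m; the calibration is good to about 2 mm. A picture is of the moment at which its call begins. camera_info takes no time and is no camera call.
- ctrl.close_job(): hands the job in, once; it reports no verdict.
Trained networks look in the newest picture that a camera, given by its name, has taken for a name from the list of things; names that differ only in an ending like _2 or _b are one class to them, and where a whole thing is asked for, a point or a joint stands for the part that bears it (a point fixed in the world has none). Each returns a list of dicts, best first, with "score" (0 to 1); they miss things now and then, are a little off and sometimes report something else, mostly with a low value. They report only what shows in the picture. A call takes as long as a camera call. They do not tell look-alikes from the thing itself.
- nets.boxes_of(target, camera): "location" ([x, y, z] in m, in world coordinates, good to about 4 mm: the middle of the surface that is visible of it).
The state is a dict: "clock": time; "joint_pos": joint angles; "qvel": joint speeds; "tau": joint torques, N m; "tool_pos": TCP position; "orientation": TCP orientation; "force": force on the tool from outside, world axes, zero at the start; "moment": the same for the moment, N m; "opening": finger opening in m.
Only numpy, scipy, OpenCV 4.12 (cv2) and the standard library are available. Lean on these libraries where they do the work, as an engineer would, in place of code of your own. Each camera call takes 0.05 s, during which the arm holds its last target.

## Working session

There is one attempt and no reset: what is moved stays moved. The work goes in short steps, Python scripts to look and compute and a shell command to move; the robot and the scene stay as the last step left them, time stands still between calls to the robot, and variables do not carry over. Pictures are saved under pics/ and viewed, and the job is handed in when it is done.

```bash
ls; mkdir -p pics
python3 - <<'E'
from plant import ctrl, vision, nets
import cv2,numpy as np
print(ctrl.get_obs())
for n in ("top","side"):
    p,d=vision.snapshot(n); cv2.imwrite(f"pics/{n}0.png",p[:,:,::-1]); i=vision.camera_info(n); print(n,np.round(i["camera_matrix"],1).tolist(),np.round(i["camera_from_world"],3).tolist())
    for t in ["flange","spacer1","wheel","cap","keeper","stand","keeper_grip","keeper_eye","ink_tin","type_block","composing_stick"]:
        try: print(t,[(np.round(b["location"],4).tolist(),round(b["score"],2)) for b in nets.boxes_of(t,n)])
        except Exception as e: print(t,e)
E
```

```text
pics
{'clock': 0.0, 'joint_pos': array([-5.23057865e+01,  2.05897539e+01,  6.32680909e-01, -1.92011536e-02,
       -7.01372760e+01, -1.65052715e+01]), 'qvel': array([-0.02759298,  0.04721448,  0.00615655,  0.05476645, -0.04745295,
        0.02774193]), 'tau': array([-2.92844870e-04, -5.82713199e+01,  2.93042207e+01,  6.99670494e+00,
        6.88069253e-03, -2.07242474e-04]), 'tool_pos': array([ 0.24373821, -0.6289134 ,  0.22563627]), 'orientation': array([-1.79990499e+02, -9.55896947e-02,  1.11182395e+02]), 'force': array([ 0.870867  , -0.31143629,  0.3979793 ]), 'moment': array([-0.0150043 , -0.03475156,  0.05333173]), 'opening': 0.08769171467718143}
top [[475.8, 0.0, 316.6], [0.0, 475.8, 208.2], [0.0, 0.0, 1.0]] [[-0.0, -1.0, 0.001, 0.077], [-0.996, 0.0, -0.093, 0.549], [0.093, -0.002, -0.996, 1.266], [0.0, 0.0, 0.0, 1.0]]
flange [([0.5786, -0.2291, 0.01], 0.96)]
spacer1 [([0.5233, -0.1275, 0.0097], 0.74), ([0.6139, -0.041, 0.0068], 0.49), ([0.6561, -0.1169, 0.0061], 0.46)]
wheel [([0.4428, -0.1196, 0.0076], 0.83), ([0.3336, -0.1212, 0.009], 0.67)]
cap [([0.3905, 0.3081, 0.0732], 0
[... 592 characters left out ...]
.683, -0.73, -0.015, 0.421], [-0.475, 0.46, -0.75, 0.302], [0.555, -0.506, -0.661, 1.022], [0.0, 0.0, 0.0, 1.0]]
flange []
spacer1 [([0.6138, -0.0395, 0.0107], 0.67), ([0.5208, -0.1286, 0.0124], 0.47)]
wheel [([0.3354, -0.1166, 0.0148], 0.74), ([0.4412, -0.1162, 0.0098], 0.58)]
cap []
keeper [([0.5957, 0.1222, 0.0901], 0.65)]
stand [([0.5374, 0.1811, 0.0118], 0.74)]
keeper_grip [([0.5947, 0.1229, 0.091], 0.76)]
keeper_eye [([0.5969, 0.1225, 0.0919], 0.87), ([0.73, -0.0456, 0.0187], 0.33)]
ink_tin [([0.539, 0.4849, 0.005], 0.74), ([0.3733, 0.3243, 0.0609], 0.62)]
type_block [([0.7303, -0.0508, 0.0178], 0.78), ([0.5396, 0.1809, 0.0053], 0.25)]
composing_stick [([0.5383, 0.4838, 0.0033], 0.87)]
```

View pics/top0.png

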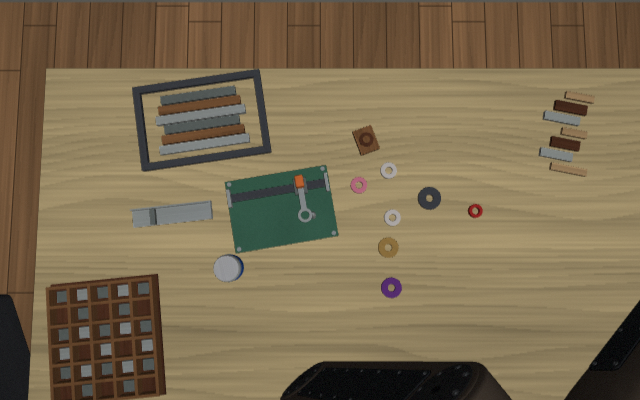

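View pics/side0.png

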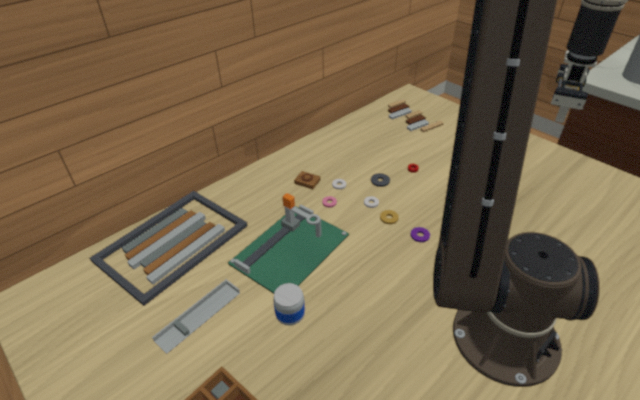

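The picture shows the flange at (429,198) and white spacers at (389,170) and (392,217), with a pink decoy at (359,185). The brass wheel is at (388,247), with a purple decoy at (391,287), and the cap is at (475,211). The stand is centred near (282,209), with its keeper eye at (305,215) and grip at (299,182). Next I'll get metric positions.

```bash
cat > h.py <<'E'
from plant import ctrl, vision, nets
import cv2,numpy as np
from scipy.spatial.transform import Rotation as R
def cam(n):
    i=vision.camera_info(n); return np.array(i["camera_matrix"]),np.array(i["camera_from_world"])
def deproj(n,uv,z):
    K,T=cam(n); uv=np.atleast_2d(uv).astype(float)
    r=np.c_[uv,np.ones(len(uv))]@np.linalg.inv(K).T@T[:3,:3]
    o=-T[:3,:3].T@T[:3,3]
    return (o+r*((z-o[2])/r[:,2])[:,None])
def proj(n,p):
    K,T=cam(n); c=T[:3,:3]@np.asarray(p,float)+T[:3,3]; q=K@c; return q[:2]/q[2]
def rings(n,pic=None,show=True):
    """colour blobs -> outer-circle centre at ring top"""
    if pic is None: pic,_=vision.snapshot(n)
    # rectify a patch of plane z=h to 1 px = 0.5 mm
    hsv=None; out={}
    for name,h,dia,f in [("flange",.01,64,lambda H,S,V:(V<95)&(S<90)),("white",.01,46,lambda H,S,V:(S<40)&(V>150)),
        ("brass",.01,56,lambda H,S,V:(H>12)&(H<28)&(S>120)&(V>90)),("cap",.014,38,lambda H,S,V:((H<6)|(H>174))&(S>150)&(V>80))]:
        x0,y0,s,N=.28,-.45,.0005,1100
        c=np.array([[x0,y0,h],[x0+s*N,y0,h],[x0+s*N,y0+s*N,h],[x0,y0+s*N,h]])
        M=cv2.getPerspectiveTransform(np.float32([[0,0],[N,0],[N,N],[0,N]]),np.float32([proj(n,p) for p in c]))
        w=cv2.warpPerspective(pic,M,(N,N),flags=cv2.INTER_LINEAR|cv2.WARP_INVERSE_MAP)
        H,S,V=cv2.split(cv2.cvtColor(w,cv2.COLOR_RGB2HSV)); m=f(H.astype(int),S.astype(int),V.astype(int)).astype(np.uint8)*255
        m=cv2.morphologyEx(m,cv2.MORPH_OPEN,np.ones((5,5)))
        cs,_=cv2.findContours(m,cv2.RETR_EXTERNAL,cv2.CHAIN_APPROX_NONE)
        out[name]=[]
        for k in cs:
            (a,b),r=cv2.minEnclosingCircle(k)
            if abs(2*r*s*1000-dia)<14 and len(k)>5:
                (ea,eb),ax,_=cv2.fitEllipse(k)
                if min(ax)>.6*max(ax): out[name].append((round(x0+ea*s,4),round(y0+eb*s,4),[round(v*s*1000) for v in ax]))
        if show: print(n,name,out[name])
    return out
def stand(n,pic):
    x0,y0,s,N,h=.35,-.1,.0005,1000,.01
    c=np.array([[x0,y0,h],[x0+s*N,y0,h],[x0+s*N,y0+s*N,h],[x0,y0+s*N,h]])
    M=cv2.getPerspectiveTransform(np.float32([[0,0],[N,0],[N,N],[0,N]]),np.float32([proj(n,p) for p in c]))
    w=cv2.warpPerspective(pic,M,(N,N),flags=cv2.INTER_LINEAR|cv2.WARP_INVERSE_MAP)
    H,S,V=cv2.split(cv2.cvtColor(w,cv2.COLOR_RGB2HSV)); m=((H>60)&(H<95)&(S>70)).astype(np.uint8)*255
    m=cv2.morphologyEx(m,cv2.MORPH_OPEN,np.ones((7,7)))
    k=np.vstack(sorted(cv2.findContours(m,cv2.RETR_EXTERNAL,cv2.CHAIN_APPROX_NONE)[0],key=cv2.contourArea)[-4:])
    r=cv2.minAreaRect(cv2.convexHull(k)); b=cv2.boxPoints(r)*s+[x0,y0]
    cv2.imwrite(f"pics/rect_{n}.png",cv2.resize(w[:,:,::-1],(600,600)))
    ctr=np.array(r[0])*s+[x0,y0]
    print(n,"rect",np.round(ctr,4),np.round(np.array(r[1])*s*1000,1),r[2])
    e=b-np.roll(b,1,0); l=e[np.argmax(np.linalg.norm(e,axis=1))]; l=l if l[1]>0 else -l
    yaw=np.arctan2(l[1],l[0])-np.pi/2; C,Sn=np.cos(yaw),np.sin(yaw)
    o=ctr-np.array([[C,-Sn],[Sn,C]])@[.035,.0825]
    print(" yaw deg",np.degrees(yaw),"origin",np.round(o,4)); return o,yaw
def to(pos,yaw,jaw=None):
    """rows needed to reach TCP pos [x,y,z], straight down, tool x (mod 180) along world angle yaw"""
    o=ctrl.get_obs(); A=R.from_euler("xyz",o["orientation"],degrees=True)
    best=None
    for dy in (0,180):
        B=R.from_euler("xyz",[180,0,yaw+dy],degrees=True); v=(A.inv()*B).as_rotvec()
        if best is None or np.linalg.norm(v)<np.linalg.norm(best): best=v
    d=A.inv().apply(np.array(pos)-o["tool_pos"])
    print("rot(0.1rad)",np.round(best/.1,2),"shift(4cm)",np.round(d/.04,3),"q6",round(o["joint_pos"][5],1),"t",o["clock"])
E
python3 - <<'E'
from h import *
for n in("top","side"):
    p,d=vision.snapshot(n); rings(n,p); stand(n,p)
    for a in [(.5914,.115,.0875)]: print(proj(n,a))
E
```

```text
top flange [(0.6213, 0.0748, [37, 55]), (0.5789, -0.232, [62, 64])]
top white [(0.6569, -0.1219, [42, 44]), (0.5254, -0.1305, [42, 44])]
top brass [(0.4437, -0.1171, [53, 54])]
top cap [(0.5437, -0.357, [36, 37])]
top rect [0.5503 0.1751] [196.5 282.5] 9.666402816772461
 yaw deg 9.66640518420739 origin [0.5297 0.0879]
[302.01003356 189.59011042]
side flange [(0.5767, -0.228, [58, 65])]
side white [(0.6579, -0.1219, [43, 47]), (0.5266, -0.1305, [43, 46])]
side brass [(0.7097, 0.0474, [39, 63]), (0.4426, -0.1145, [53, 59])]
side cap [(0.5414, -0.3523, [32, 42])]
side rect [0.5486 0.1774] [196.5 281.2] 9.743640899658203
 yaw deg 9.743639050009952 origin [0.5281 0.0902]
[295.39089206 208.81566409]
```

```bash
cat >> h.py <<'E'
def grip(n,pic=None):
    if pic is None: pic,_=vision.snapshot(n)
    H,S,V=[c.astype(int) for c in cv2.split(cv2.cvtColor(pic,cv2.COLOR_RGB2HSV))]
    m=((H>4)&(H<16)&(S>190)&(V>150)).astype(np.uint8)
    c,l,st,ce=cv2.connectedComponentsWithStats(m); i=1+np.argmax(st[1:,4]); v,u=np.where(l==i)
    print(n,"orange",st[i],ce[i]); return ce[i],np.c_[u,v]
E
python3 - <<'E'
from h import *
for n in("top","side"):
    c,_=grip(n); print(deproj(n,c,.1265),deproj(n,c,.11))
    p=deproj(n,c,.1265)[0,:2]; y=np.radians(9.7); Rm=np.array([[np.cos(y),-np.sin(y)],[np.sin(y),np.cos(y)]])
    print(Rm.T@(p-[.529,.089]))
p,_=vision.snapshot("top"); cv2.imwrite("pics/z1.png",cv2.resize(p[150:270,220:350,::-1],(780,720)[:2] and (650,600),interpolation=cv2.INTER_CUBIC))
print([proj("top",[.529,.089,.0875]),proj("top",[.529,.089,.01])])
E
```

```text
top orange [302 185   2   1   2] [302.5 185. ]
[[0.59782203 0.11265369 0.1265    ]] [[0.60018448 0.11312067 0.11      ]]
[0.07182351 0.01171974]
side orange [284 194   9   7  37] [288.2972973  197.13513514]
[[0.60626853 0.12486551 0.1265    ]] [[0.62193003 0.11304929 0.11      ]]
[0.08220681 0.02233383]
[array([312.02929799, 213.57760902]), array([312.2563854 , 215.89779553])]
```

View pics/z1.png

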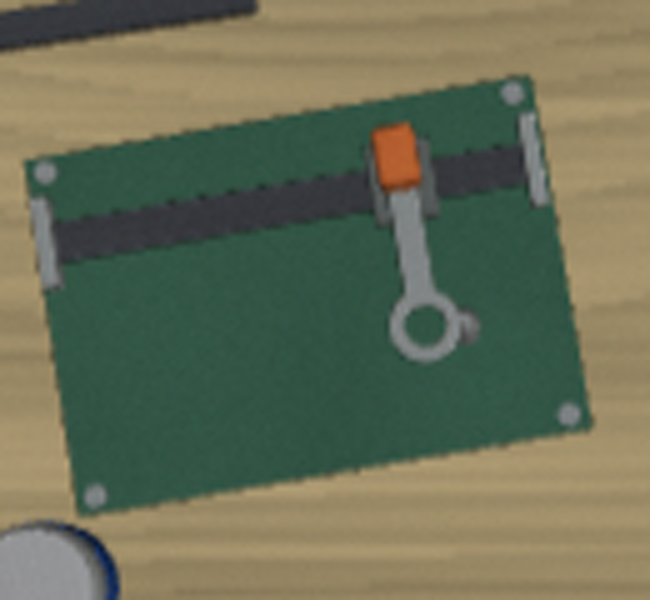

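Run:
```python
from h import *
y=np.radians(9.7); Rm=np.array([[np.cos(y),-np.sin(y)],[np.sin(y),np.cos(y)]])
for p,z in [((305.2,215.2),.0905),((299.4,181),.122)]:
    w=deproj("top",p,z)[0]; print(w,Rm.T@(w[:2]-[.529,.089]))
g=np.array([.529,.089])+Rm@[.085,.016]; print("grip",g)
to([g[0],g[1],.170],99.7); to([g[0],g[1],.100],99.7)
```

```text
[0.52457057 0.10654564 0.0905    ] [-0.00140985  0.01804111]
[0.60865333 0.1206271  0.122     ] [0.08384339 0.01775421]
grip [0.61008896 0.11909285]
rot(0.1rad) [-0. -0.  2.] shift(4cm) [14.138 15.298  1.414] q6 -16.5 t 1.45
rot(0.1rad) [-0. -0.  2.] shift(4cm) [14.138 15.298  3.164] q6 -16.5 t 1.45
```

```bash
python3 -m jog '0 0 1 0 0 0 1; 0 0 1 0 0 0 1; 0 0 0 0.9 1 0 1; 0 0 0 0.9 1 0 1; 0 0 0 0.9 1 0 1; 0 0 0 0.9 1 0 1; 0 0 0 0.9 1 0 1; 0 0 0 0.9 1 0 1'; python3 -c "
from h import *
to([.6098,.1209,.22],99.7)"
```

```text
clock: 2.45
tool_pos: [0.445, -0.3745, 0.2269]
orientation: [180.0, 0.0, 99.7]
force: [0.7, -0.3, -0.1]
opening: 0.0878
rot(0.1rad) [0.01 0.   0.01] shift(4cm) [11.509  6.155  0.171] q6 -59.4 t 2.45
```

```bash
python3 -m jog '0 0 0 1 0.53 0 1; 0 0 0 1 0.53 0 1; 0 0 0 1 0.53 0 1; 0 0 0 1 0.53 0 1; 0 0 0 1 0.53 0 1; 0 0 0 1 0.53 0 1; 0 0 0 1 0.53 0 1; 0 0 0 1 0.53 0 1' ; python3 -m jog '0 0 0 1 0.53 0 1; 0 0 0 1 0.53 0 1; 0 0 0 1 0.53 0 1; 0 0 0 0.5 0.3 0 1; 0 0 0 0 0 0 1' ; python3 -c "
from h import *
to([.6098,.1209,.1],99.7)"
```

```text
clock: 3.45
tool_pos: [0.5574, -0.0304, 0.2269]
orientation: [180.0, 0.0, 99.7]
force: [0.3, -0.0, 0.9]
opening: 0.0881
clock: 4.08
tool_pos: [0.6082, 0.1201, 0.2261]
orientation: [-180.0, 0.0, 99.8]
force: [0.3, -1.0, 0.3]
opening: 0.0874
rot(0.1rad) [-0.01  0.    0.02] shift(4cm) [0.013 0.045 3.152] q6 -109.4 t 4.075
```

Now I'll lower, grip the keeper, and read its position from the grip.

```bash
python3 -m jog '0 0 0 0 0.04 0.8 1; 0 0 0 0 0 0.8 0.2; 0 0 0 0 0 0.8 0; 0 0 0 0 0 0.65 0; 0 0 0 0 0 0 -1; 0 0 0 0 0 0 -1; 0 0 0 0 0 0 -1; 0 0 0 0 0 0 -1' ; python3 -c "
from h import *
print(ctrl.get_obs())
y=np.radians(9.7); Rm=np.array([[np.cos(y),-np.sin(y)],[np.sin(y),np.cos(y)]])
print(Rm.T@(ctrl.get_obs()['tool_pos'][:2]-[.529,.089]))
print(Rm@[0,.134])"
```

```text
clock: 5.08
tool_pos: [0.6101, 0.1196, 0.1058]
orientation: [179.9, -0.0, 99.7]
force: [-0.6, 1.9, 1.7]
opening: 0.023
{'clock': 5.075, 'joint_pos': array([ 2.90545616e+01,  2.12319732e+01, -1.52620595e+01, -5.88668752e-03,
       -5.33750932e+01, -1.09321625e+02]), 'qvel': array([ 0.17607785,  0.26962491, -0.12247263, -0.14957442,  0.1771156 ,
        0.01310384]), 'tau': array([-1.17249917e+00, -5.38791990e+01,  2.41006833e+01,  6.16832659e+00,
       -3.02738110e-01,  8.08417186e-03]), 'tool_pos': array([0.61012087, 0.11957988, 0.10578763]), 'orientation': array([ 1.79878063e+02, -4.77682180e-02,  9.97294813e+01]), 'force': array([-0.59730287,  1.93410991,  1.72384728]), 'moment': array([0.57747818, 0.0748735 , 0.00350887]), 'opening': 0.022965808461670623}
[0.0851135  0.01647469]
[-0.02257758  0.13208426]
```

```bash
python3 -m jog '0 0 0 0.3 0 0 -1; 0 0 0 0.5 0 0 -1; 0 0 0 0.5 0 0 -1; 0 0 0 0.5 0 0 -1; 0 0 0 0.5 0 0 -1; 0 0 0 0.5 0 0 -1; 0 0 0 0.3 0 0 -1; 0 0 0 0.15 0 0 -1'; python3 -m jog '0 0 0 0 0 0 -1; 0 0 0 0 0 0 -1; 0 0 0 0 0 0 0.2; 0 0 0 0 0 0 0.2;  0 0 0 0 0 -1 0.2; 0 0 0 0 0 -1 0.2; 0 0 0 0 -1 -0.5 0.2; 0 0 0 0 -1 0 0.2'
python3 - <<'E'
from h import *
for n in("top","side"):
    p,d=vision.snapshot(n); cv2.imwrite(f"pics/{n}2.png",p[:,:,::-1])
p,_=vision.snapshot("top");u,v=np.array(proj("top",[.529,.089,.08])).astype(int);a=p[v-60:v+60,u-100:u+60]
q,_=vision.snapshot("side");u,v=np.array(proj("side",[.529,.089,.04])).astype(int);b=q[v-60:v+60,u-80:u+80];print(u,v)
cv2.imwrite("pics/z2.png",np.vstack([cv2.resize(a[:60+20,:,::-1],None,fx=4,fy=4,interpolation=2)[:300],cv2.resize(b[:,:,::-1],None,fx=4,fy=4,interpolation=2)])[:600] if 0 else cv2.resize(np.hstack([a,b])[:,:,::-1],(800,300),interpolation=2))
E
```

```text
clock: 6.08
tool_pos: [0.5879, 0.2491, 0.1057]
orientation: [179.9, -0.0, 99.8]
force: [0.7, -1.6, 5.7]
opening: 0.0215
clock: 7.08
tool_pos: [0.5085, 0.2341, 0.2058]
orientation: [179.9, -0.1, 99.7]
force: [-1.0, 0.0, 0.2]
opening: 0.0525
318 227
```

View pics/side2.png

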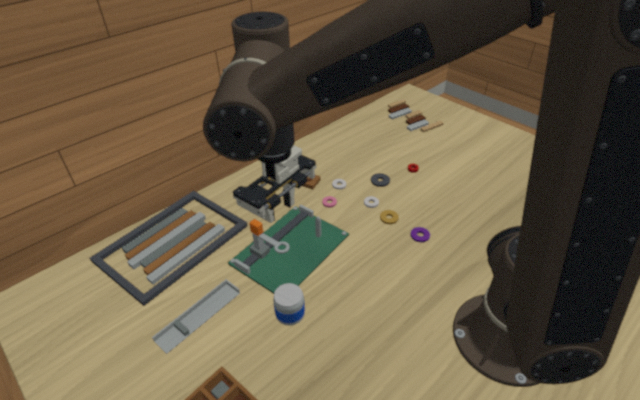

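View pics/top2.png

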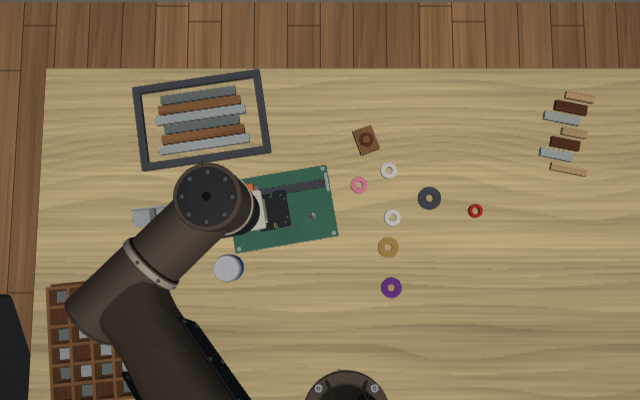

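Run:
```python
from h import *
for n in("top","side"):
    p=cv2.imread(f"pics/{n}2.png"); 
    u,v=np.array(proj(n,[.529,.089,.05])).round().astype(int)
    r=cv2.resize(p[v-25:v+25,u-25:u+25],(400,400),interpolation=cv2.INTER_NEAREST)
    for z,c in ((.01,(0,0,255)),(.08,(0,255,255))):
        q=(proj(n,[.529,.089,z])-[u-25,v-25]+.5)*8; cv2.circle(r,tuple(q.astype(int)),4,c,1); print(n,proj(n,[.529,.089,z]),q)
    if n=="top": a=r
cv2.imwrite("pics/z3.png",np.hstack([a,r]))
```

```text
top [312.2563854  215.89779553] [206.05108322 211.18236423]
top [312.05251412 213.81481169] [204.42011294 194.51849352]
side [318.21147941 235.58459498] [205.69183527 288.67675983]
side [317.74132118 217.41577785] [201.93056947 143.32622279]
```

View pics/z3.png

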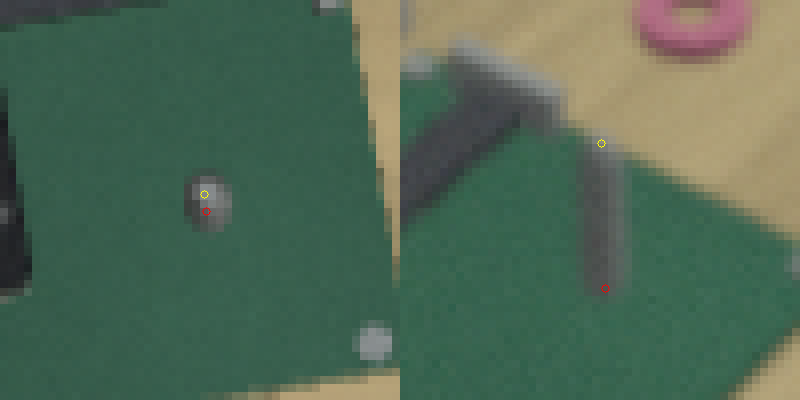

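```bash
python3 -m jog '0 0 0 -1 0 0 0.8; 0 0 0 -1 0 0 1; 0 0 0 -1 0.1 0 1; 0 0 0 -1 0 0 1; 0 0 0 -1 0 0 1; 0 0 0 -1 0 0 1; 0 0 0 -1 0 0 1; 0 0 0 -1 0 0 1'; python3 -m jog '0 0 0 -1 0 0 1; 0 0 0 -1 0 0 1; 0 0 0 -1 0 0 1; 0 0 0 -0.5 0 0 1; 0 0 0 0 0 0 1'
python3 - <<'E'
from h import *
for n in("top",):
    p,d=vision.snapshot(n); rings(n,p)
to([.578,-.2305,.06],99.7)
to([.578,-.2305,.006],99.7)
E
```

```text
clock: 8.28
tool_pos: [0.5675, -0.0825, 0.2039]
orientation: [-180.0, 0.0, 99.7]
force: [0.9, -0.2, 0.7]
opening: 0.0875
clock: 8.9
tool_pos: [0.5905, -0.2202, 0.2035]
orientation: [-179.9, -0.0, 99.6]
force: [0.5, 0.2, -0.1]
opening: 0.0875
top flange []
top white []
top brass []
top cap [(0.5437, -0.3568, [35, 38])]
rot(0.1rad) [-0.01 -0.   -0.01] shift(4cm) [-0.226 -0.349  3.594] q6 -77.7 t 8.95
rot(0.1rad) [-0.01 -0.   -0.01] shift(4cm) [-0.227 -0.347  4.944] q6 -77.7 t 8.95
```

```bash
python3 -m jog '0 0 0 -0.23 -0.35 0 1; 0 0 0 0 0 0.9 1; 0 0 0 0 0 0.9 1; 0 0 0 0 0 0.9 1; 0 0 0 0 0 0.9 1; 0 0 0 0 0 0.9 1; 0 0 0 0 0 0.4 1; 0 0 0 0 0 0 1' ; python3 -c "
from h import *
to([.578,-.2305,.005],99.7)"
```

```text
clock: 9.95
tool_pos: [0.5776, -0.23, 0.0081]
orientation: [-179.9, -0.0, 99.8]
force: [-0.9, 0.1, 0.8]
opening: 0.0879
rot(0.1rad) [-0.02 -0.    0.01] shift(4cm) [-0.013  0.009  0.078] q6 -76.5 t 9.95
```

```bash
python3 -m jog '0 0 0 0 0 0.1 0.6; 0 0 0 0 0 0 -1; 0 0 0 0 0 0 -1; 0 0 0 0 0 0 -1; 0 0 0 0 0 0 -1;0 0 0 0 0 0 -1' ; python3 -m jog '0 0 0 0 0 -0.5 -1; 0 0 0 0 0 -0.9 -1; 0 0 0 0 0 -0.9 -1; 0 0 0 0 0 -0.9 -1; 0 0 0 0 0 -0.5 -1; 0 0 0 0 0 0 -1'
python3 - <<'E'
from h import *
p,d=vision.snapshot("side"); u,v=np.array(proj("side",ctrl.get_obs()["tool_pos"])).astype(int); cv2.imwrite("pics/s4.png",cv2.resize(p[v-60:v+60,u-80:u+80,::-1],(640,480),interpolation=2))
print(u,v);to([.529,.0885,.15],99.7)
E
```

```text
clock: 10.7
tool_pos: [0.5787, -0.2305, 0.0055]
orientation: [179.9, 0.0, 99.7]
force: [-1.6, -0.1, 6.2]
opening: 0.0628
clock: 11.45
tool_pos: [0.5789, -0.2304, 0.1541]
orientation: [179.8, 0.0, 99.7]
force: [-0.5, 1.0, -1.5]
opening: 0.063
383 142
rot(0.1rad) [ 0.01 -0.    0.  ] shift(4cm) [8.059 0.136 0.066] q6 -76.5 t 11.5
```

View pics/s4.png

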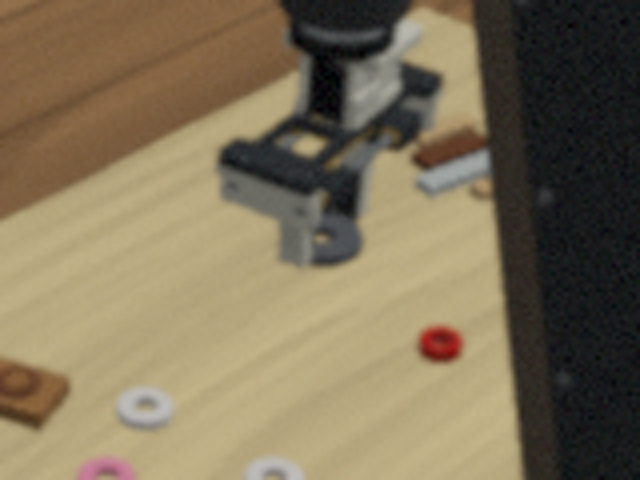

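```bash
python3 -m jog '0 0 0 0.5 0.13 0 -1; 0 0 0 1 0 0 -1; 0 0 0 1 0 0 -1; 0 0 0 1 0 0 -1; 0 0 0 1 0 0 -1; 0 0 0 1 0 0 -1; 0 0 0 1 0 0 -1; 0 0 0 1 0 0 -1';  python3 -m jog '0 0 0 0.5 0 0 -1; 0 0 0 0 0 0 -1; 0 0 0 0 0 0 -1'
python3 - <<'E'
from h import *
to([.529,.0885,.15],99.7); to([.529,.0885,.016],99.7); print(ctrl.get_obs()["opening"])
p,d=vision.snapshot("side"); u,v=np.array(proj("side",[.529,.0885,.1])).astype(int); cv2.imwrite("pics/s5.png",cv2.resize(p[v-60:v+60,u-80:u+80,::-1],(640,480),interpolation=2))
E
```

```text
clock: 12.5
tool_pos: [0.5312, 0.0679, 0.1513]
orientation: [-179.9, 0.0, 99.7]
force: [1.3, -0.0, -1.4]
opening: 0.0625
clock: 12.88
tool_pos: [0.5286, 0.0858, 0.1518]
orientation: [-179.9, 0.0, 99.8]
force: [0.0, 0.3, -1.4]
opening: 0.0626
rot(0.1rad) [-0.01  0.    0.01] shift(4cm) [0.064 0.021 0.044] q6 -110.4 t 12.875
rot(0.1rad) [-0.01  0.    0.01] shift(4cm) [0.065 0.026 3.394] q6 -110.4 t 12.875
0.0626435030827132
```

View pics/s5.png

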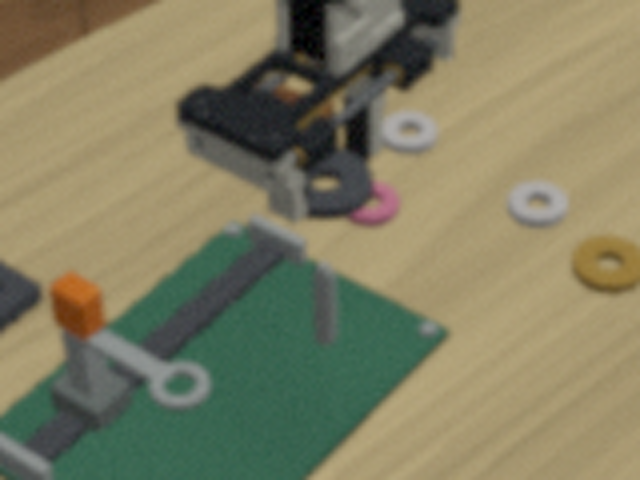

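```bash
python3 -m jog '0 0 0 0.06 0.02 0 -1; 0 0 0 0 0 0.5 -1; 0 0 0 0 0 0.5 -1; 0 0 0 0 0 0.3 -1; 0 0 0 0 0 0.3 -1; 0 0 0 0 0 0.2 -1; 0 0 0 0 0 0.2 -1; 0 0 0 0 0 0 -1'
python3 - <<'E'
from h import *
o=ctrl.get_obs();print(o["force"],o["tool_pos"],o["moment"])
p,d=vision.snapshot("side"); u,v=np.array(proj("side",[.529,.0885,.06])).astype(int); cv2.imwrite("pics/s6.png",cv2.resize(p[v-40:v+40,u-60:u+60,::-1],(720,480),interpolation=2))
E
```

```text
clock: 13.92
tool_pos: [0.5293, 0.0883, 0.0721]
orientation: [-180.0, 0.0, 99.7]
force: [-0.0, 0.2, -1.6]
opening: 0.0625
[-0.00863838  0.23717812 -1.6255311 ] [0.52927206 0.08830454 0.07207855] [ 0.03057688 -0.02931998 -0.00288076]
```

View pics/s6.png

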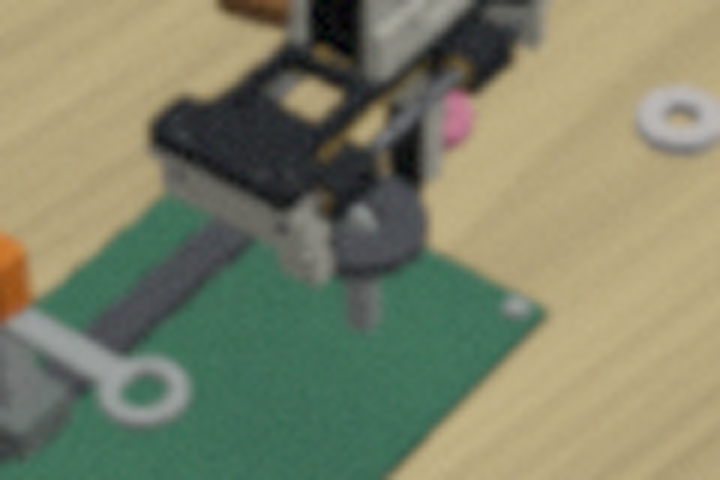

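```bash
python3 -m jog '0 0 0 0 0 0.25 -1; 0 0 0 0 0 0.25 -1; 0 0 0 0 0 0.25 -1; 0 0 0 0 0 0.2 -1; 0 0 0 0 0 0.2 -1; 0 0 0 0 0 0.15 -1; 0 0 0 0 0 0 -1'
python3 - <<'E'
from h import *
o=ctrl.get_obs();print(o["force"],o["tool_pos"],o["moment"])
E
```

```text
clock: 14.85
tool_pos: [0.5293, 0.0883, 0.0201]
orientation: [-179.9, 0.0, 99.7]
force: [-0.3, -0.5, -1.3]
opening: 0.063
[-0.27405624 -0.52702011 -1.31847748] [0.52927215 0.08828822 0.02005225] [ 0.02988933 -0.00589074  0.02442993]
```

```bash
python3 -m jog '0 0 0 0 0 0.08 -1; 0 0 0 0 0 0 -1; 0 0 0 0 0 0 0.75; 0 0 0 0 0 0 0.75; 0 0 0 0 0 0 0.75';python3 - <<'E'
from h import *
o=ctrl.get_obs();print(o["force"],o["tool_pos"],o["moment"])
E
python3 -m jog '0 0 0 0 0 -0.5 0.75; 0 0 0 0 0 -1 0.75; 0 0 0 0 0 -1 0.75; 0 0 0 0 0 -1 0.75; 0 0 0 -0.5 0 0 1; 0 0 0 -1 0 0 1; 0 0 0 -1 0 0 1; 0 0 0 -1 0 0 1'
python3 - <<'E'
from h import *
o=ctrl.get_obs()
for n in("side","top"):
    p,d=vision.snapshot(n); u,v=np.array(proj(n,[.529,.0885,.03])).astype(int); r=cv2.resize(p[v-30:v+30,u-30:u+30,::-1],(400,400),interpolation=2)
    a=r if n=="side" else np.hstack([a,r]); rings(n,p)
cv2.imwrite("pics/s7.png",a)
E
```

```text
clock: 15.48
tool_pos: [0.5297, 0.0885, 0.0176]
orientation: [180.0, -0.0, 99.7]
force: [-0.3, -0.5, -0.0]
opening: 0.0762
[-0.26218661 -0.52643739 -0.01766411] [0.52971549 0.08849075 0.01757043] [ 0.0194225  -0.0147783   0.01938896]
clock: 16.48
tool_pos: [0.5533, -0.0507, 0.1576]
orientation: [180.0, -0.0, 99.8]
force: [0.1, -0.4, -0.1]
opening: 0.0878
side flange []
side white [(0.6574, -0.1214, [45, 47]), (0.5262, -0.13, [45, 47])]
side brass [(0.4426, -0.1145, [52, 58])]
side cap [(0.5411, -0.3519, [32, 42])]
top flange []
top white [(0.5243, -0.1307, [40, 46])]
top brass [(0.4437, -0.1171, [53, 54])]
top cap [(0.5437, -0.3568, [35, 38])]
```

View pics/s7.png

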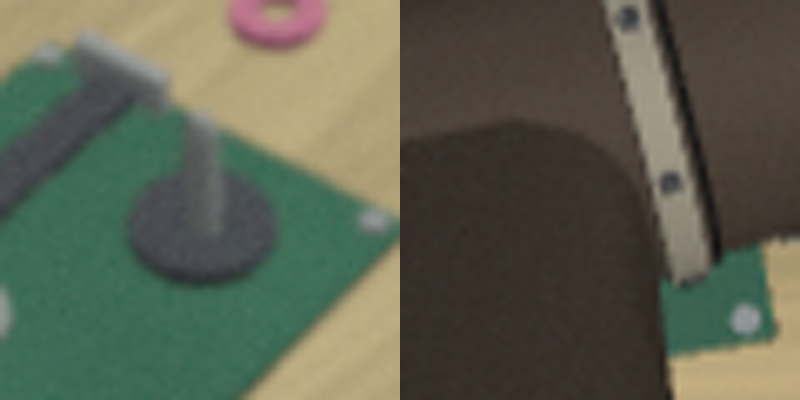

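```bash
python3 -m jog '0 0 0 -1 0 0 0.5; 0 0 0 -0.8 0 0 0.5; 0 0 0 0 0 0 0.5'; python3 -c "
from h import *
to([.526,-.1305,.0055],99.7)"
```

```text
clock: 16.95
tool_pos: [0.5654, -0.1218, 0.1572]
orientation: [-180.0, 0.0, 99.6]
force: [0.3, -0.8, -0.6]
opening: 0.0672
rot(0.1rad) [-0.    0.   -0.02] shift(4cm) [-0.049 -1.005  3.792] q6 -87.6 t 16.95
```

```bash
python3 -m jog '0 0 0 -0.05 -1 0 0.5; 0 0 0 0 0 0.9 0.5; 0 0 0 0 0 0.9 0.5; 0 0 0 0 0 0.9 0.5; 0 0 0 0 0 0.7 0.5; 0 0 0 0 0 0.3 0.5; 0 0 0 0 0 0.08 0.5; 0 0 0 0 0 0 0.5' ; python3 -c "
from h import *
to([.526,-.1305,.0055],99.7)"; python3 -m jog '0 0 0 0 0 0 -1; 0 0 0 0 0 0 -1; 0 0 0 0 0 0 -1; 0 0 0 0 0 0 -1; 0 0 0 0 0 -0.5 -1; 0 0 0 0 0 -0.9 -1; 0 0 0 0 0 -0.9 -1; 0 0 0 0 0 -0.9 -1';python3 -m jog '0 0 0 0 0 -0.3 -1; 0 0 0 0 0 0 -1'; python3 -c "
from h import *
to([.5295,.0885,.14],99.7)"
```

```text
clock: 17.95
tool_pos: [0.5269, -0.129, 0.0069]
orientation: [179.9, 0.0, 99.8]
force: [-0.4, 0.1, 0.3]
opening: 0.0657
rot(0.1rad) [0.01 0.   0.01] shift(4cm) [-0.032 -0.029  0.035] q6 -87.2 t 17.95
clock: 18.95
tool_pos: [0.5259, -0.1293, 0.1351]
orientation: [-180.0, -0.0, 99.7]
force: [0.6, 0.2, 0.0]
opening: 0.0437
clock: 19.2
tool_pos: [0.5264, -0.1292, 0.1465]
orientation: [179.9, -0.0, 99.7]
force: [-0.0, -0.2, -1.4]
opening: 0.044
rot(0.1rad) [ 0.01 -0.    0.  ] shift(4cm) [5.35  0.994 0.163] q6 -87.2 t 19.2
```

```bash
python3 -m jog '0 0 0 0.5 0 0 -1; 0 0 0 1 0.2 0 -1; 0 0 0 1 0.2 0 -1; 0 0 0 1 0.2 0 -1; 0 0 0 1 0.2 0 -1; 0 0 0 0.6 0.2 0 -1; 0 0 0 0.25 0 0 -1; 0 0 0 0 0 0 -1'
python3 - <<'E'
from h import *
to([.5295,.0885,.026],99.7); print(ctrl.get_obs()["opening"])
p,d=vision.snapshot("side"); u,v=np.array(proj("side",[.529,.0885,.1])).astype(int); cv2.imwrite("pics/s8.png",cv2.resize(p[v-60:v+60,u-80:u+80,::-1],(640,480),interpolation=2))
E
```

```text
clock: 20.2
tool_pos: [0.5287, 0.0884, 0.145]
orientation: [-179.9, 0.0, 99.8]
force: [0.2, -0.5, 0.1]
opening: 0.0436
rot(0.1rad) [-0.02  0.01  0.01] shift(4cm) [2.000e-03 2.600e-02 2.974e+00] q6 -110.7 t 20.2
0.0436350062465427
```

View pics/s8.png

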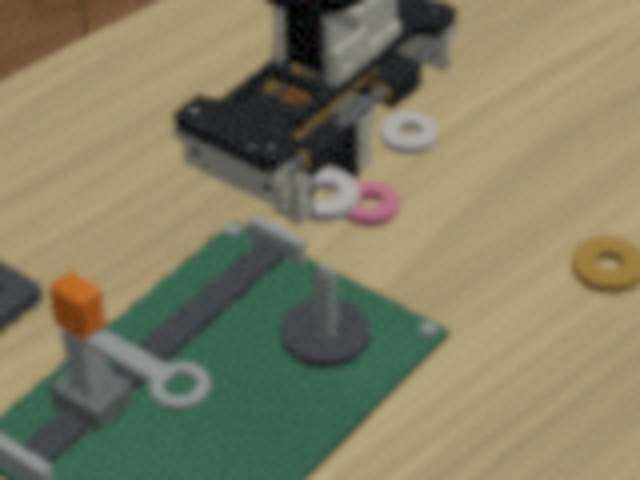

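Run:
```python
from h import *
p,d=vision.snapshot("side"); o=ctrl.get_obs()["tool_pos"]; u,v=np.array(proj("side",o)).round().astype(int)
q=proj("side",o+[0,0,-.0005]); r=cv2.resize(p[v-20:v+20,u-20:u+20,::-1],(600,600),interpolation=2)
c=(q-[u-20,v-20]+.5)*15; cv2.circle(r,tuple(c.astype(int)),5,(0,0,255),1); cv2.imwrite("pics/s9.png",r)
```

```text
(no output)
```

View pics/s9.png

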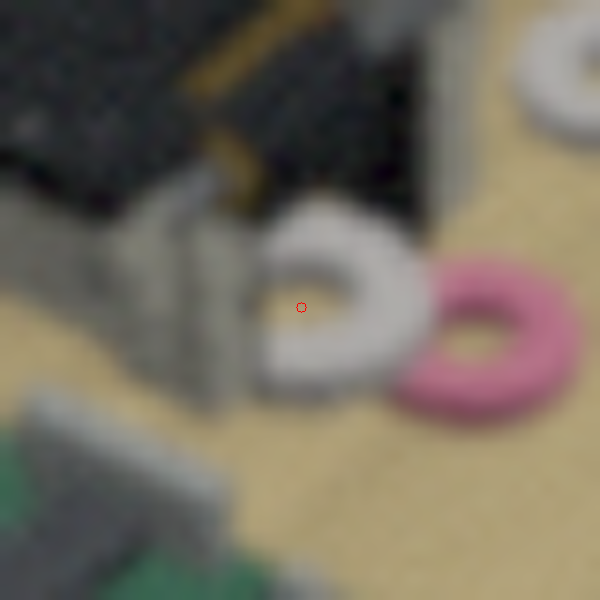

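```bash
python3 -m jog '0 0 0 0 0.02 0.4 -1; 0 0 0 0 0 0.5 -1; 0 0 0 0 0 0.4 -1; 0 0 0 0 0 0.25 -1; 0 0 0 0 0 0.25 -1; 0 0 0 0 0 0.2 -1; 0 0 0 0 0 0 -1'; python3 -c "
from h import *
print(ctrl.get_obs()['force']);to([.5295,.0885,.026],99.7)"
```

```text
clock: 21.18
tool_pos: [0.5301, 0.0885, 0.0656]
orientation: [-180.0, 0.0, 99.7]
force: [-0.1, 0.4, 0.0]
opening: 0.044
[-0.09706222  0.39996167  0.04454734]
rot(0.1rad) [-0.01  0.    0.01] shift(4cm) [ 0.004 -0.013  0.991] q6 -110.7 t 21.175
```

```bash
python3 -m jog '0 0 0 0 0 0.25 -1; 0 0 0 0 0 0.25 -1; 0 0 0 0 0 0.25 -1; 0 0 0 0 0 0.15 -1; 0 0 0 0 0 0.08 -1; 0 0 0 0 0 0 -1; 0 0 0 0 0 0 -1'; python3 -m jog '0 0 0 0 0 0 0.3; 0 0 0 0 0 0 0.3; 0 0 0 0 0 0 0.3; 0 0 0 0 0 -0.5 0.3; 0 0 0 0 0 -1 0.3; 0 0 0 0 0 -1 0.3; 0 0 0 -0.5 0 -0.5 0.5; 0 0 0 -1 0.2 0 0.5';  python3 -m jog '0 0 0 -1 0.7 0 0.5; 0 0 0 -1 0.7 0 0.5; 0 0 0 -1 0.7 0 0.5; 0 0 0 0 0 0 0.5'
python3 - <<'E'
from h import *
for n in("side","top"):
    p,d=vision.snapshot(n); u,v=np.array(proj(n,[.529,.0885,.03])).astype(int); r=cv2.resize(p[v-30:v+30,u-30:u+30,::-1],(400,400),interpolation=2)
    a=r if n=="side" else np.hstack([a,r]); rings(n,p)
cv2.imwrite("pics/s10.png",a)
to([.6574,-.1215,.0055],99.7)
E
```

```text
clock: 22.05
tool_pos: [0.5305, 0.0887, 0.0271]
orientation: [180.0, -0.0, 99.7]
force: [-0.6, 0.0, -0.6]
opening: 0.0436
clock: 23.05
tool_pos: [0.5495, 0.0314, 0.1495]
orientation: [179.7, -0.1, 99.9]
force: [0.2, -0.6, -0.2]
opening: 0.0651
clock: 23.55
tool_pos: [0.6528, -0.0757, 0.1458]
orientation: [-179.9, 0.0, 99.6]
force: [-0.6, 0.5, -0.4]
opening: 0.0659
side flange []
side white [(0.5443, 0.075, [44, 45]), (0.6568, -0.1207, [46, 50])]
side brass [(0.4424, -0.1143, [52, 58])]
side cap [(0.5411, -0.352, [31, 43])]
top flange []
top white [(0.6491, -0.1226, [28, 43])]
top brass [(0.4437, -0.1171, [53, 54])]
top cap [(0.5437, -0.3568, [35, 38])]
rot(0.1rad) [-0.01 -0.   -0.01] shift(4cm) [-1.202 -0.04   3.517] q6 -90.9 t 23.65
```

View pics/s10.png

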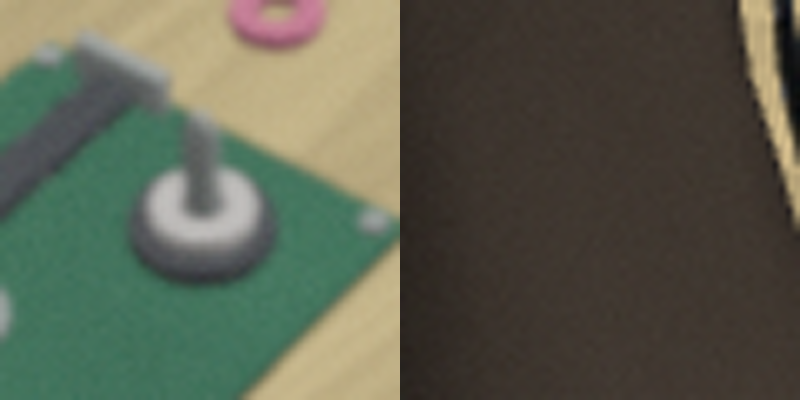

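```bash
python3 -m jog '0 0 0 -0.6 -0.02 0 0.5; 0 0 0 -0.6 -0.02 0 0.5; 0 0 0 0 0 0.9 0.5; 0 0 0 0 0 0.9 0.5; 0 0 0 0 0 0.9 0.5; 0 0 0 0 0 0.5 0.5; 0 0 0 0 0 0.3 0.5; 0 0 0 0 0 0 0.5' ; python3 -c "
from h import *
to([.6572,-.1213,.0055],99.7)"; python3 -m jog '0 0 0 0 0 0 -1; 0 0 0 0 0 0 -1; 0 0 0 0 0 0 -1; 0 0 0 0 0 0 -1; 0 0 0 0 0 -0.5 -1; 0 0 0 0 0 -0.9 -1; 0 0 0 0 0 -0.9 -1; 0 0 0 0 0 -0.9 -1';python3 -m jog '0 0 0 0 0 -0.3 -1; 0 0 0 0 0 0 -1'; python3 -c "
from h import *
to([.530,.0885,.14],99.7)"
```

```text
clock: 24.65
tool_pos: [0.6575, -0.1203, 0.0067]
orientation: [-179.9, -0.0, 99.8]
force: [-0.2, 0.1, 0.4]
opening: 0.0658
rot(0.1rad) [-0.01 -0.    0.01] shift(4cm) [-0.024 -0.011  0.03 ] q6 -86.5 t 24.65
clock: 25.65
tool_pos: [0.6576, -0.121, 0.1359]
orientation: [-180.0, -0.0, 99.7]
force: [0.2, -0.5, -0.6]
opening: 0.043
clock: 25.9
tool_pos: [0.6581, -0.1209, 0.1473]
orientation: [179.9, -0.0, 99.7]
force: [0.5, -0.7, -1.2]
opening: 0.0431
rot(0.1rad) [ 0.01 -0.    0.  ] shift(4cm) [ 5.699 -2.274  0.181] q6 -86.5 t 25.9
```

```bash
python3 -m jog '0 0 0 0.5 -0.2 0 -1; 0 0 0 1 -0.4 0 -1; 0 0 0 1 -0.4 0 -1; 0 0 0 1 -0.4 0 -1; 0 0 0 1 -0.4 0 -1; 0 0 0 0.8 -0.3 0 -1; 0 0 0 0.4 -0.17 0 -1; 0 0 0 0 0 0 -1'
python3 - <<'E'
from h import *
to([.530,.0885,.036],99.7); print(ctrl.get_obs()["opening"])
p,d=vision.snapshot("side"); u,v=np.array(proj("side",[.529,.0885,.1])).astype(int); cv2.imwrite("pics/s11.png",cv2.resize(p[v-60:v+60,u-80:u+80,::-1],(640,480),interpolation=2))
E
```

```text
clock: 26.9
tool_pos: [0.5289, 0.0892, 0.1463]
orientation: [-179.9, 0.0, 99.8]
force: [-0.0, -0.1, -0.4]
opening: 0.0431
rot(0.1rad) [-0.01  0.    0.02] shift(4cm) [-0.022  0.026  2.759] q6 -110.7 t 26.9
0.0431308732927333
```

View pics/s11.png

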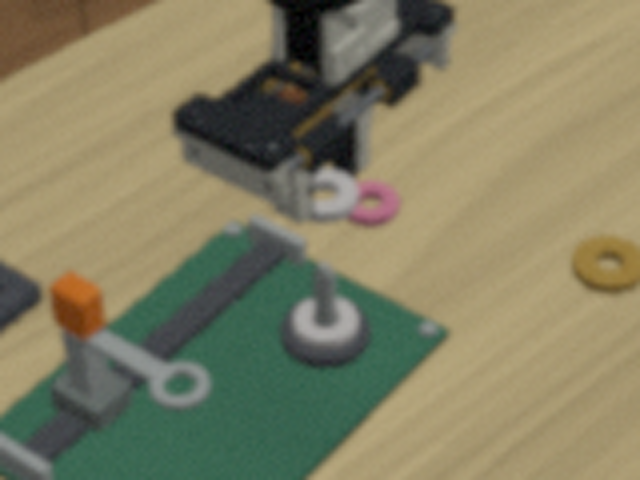

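Held and aligned, so I'll lower it.

```bash
python3 -m jog '0 0 0 -0.02 0.02 0.4 -1; 0 0 0 0 0 0.5 -1; 0 0 0 0 0 0.4 -1; 0 0 0 0 0 0.25 -1; 0 0 0 0 0 0.25 -1; 0 0 0 0 0 0.2 -1; 0 0 0 0 0 0 -1'; python3 -c "
from h import *
print(ctrl.get_obs()['force']);to([.530,.0885,.036],99.7)"; python3 -m jog '0 0 0 0 0 0.25 -1; 0 0 0 0 0 0.25 -1; 0 0 0 0 0 0.15 -1; 0 0 0 0 0 0.08 -1; 0 0 0 0 0 0 -1; 0 0 0 0 0 0 -1'
```

```text
clock: 27.82
tool_pos: [0.5306, 0.0877, 0.0665]
orientation: [-180.0, 0.0, 99.7]
force: [-0.6, -0.1, -0.1]
opening: 0.0431
[-0.57083525 -0.06771529 -0.08343951]
rot(0.1rad) [-0.01  0.    0.  ] shift(4cm) [ 0.021 -0.011  0.762] q6 -110.5 t 27.825
clock: 28.58
tool_pos: [0.5306, 0.0877, 0.0379]
orientation: [-180.0, 0.0, 99.7]
force: [-2.1, 0.1, 2.8]
opening: 0.043
```

```bash
python3 -m jog '0 0 0 0 0 0 0.3; 0 0 0 0 0 0 0.3; 0 0 0 0 0 0 0.3; 0 0 0 0 0 -0.5 0.3; 0 0 0 0 0 -1 0.3; 0 0 0 0 0 -1 0.3; 0 0 0 -0.5 0 -0.5 0.5; 0 0 0 -1 -0.5 0 1';  python3 -m jog '0 0 0 -1 -0.7 0 1; 0 0 0 -1 -0.7 0 1; 0 0 0 -1 -0.7 0 1; 0 0 0 0 0 0 1'
python3 - <<'E'
from h import *
for n in("side","top"):
    p,d=vision.snapshot(n); u,v=np.array(proj(n,[.529,.0885,.03])).astype(int); r=cv2.resize(p[v-30:v+30,u-30:u+30,::-1],(400,400),interpolation=2)
    a=r if n=="side" else np.hstack([a,r]); rings(n,p)
cv2.imwrite("pics/s12.png",a)
to([.443,-.1158,.0055],99.7)
E
```

```text
clock: 29.58
tool_pos: [0.5233, 0.026, 0.1597]
orientation: [179.7, -0.0, 99.9]
force: [-0.8, -0.4, -0.5]
opening: 0.0708
clock: 30.08
tool_pos: [0.4572, -0.1092, 0.1578]
orientation: [-180.0, -0.0, 99.5]
force: [1.3, -0.6, -0.1]
opening: 0.0874
side flange [(0.5209, 0.0781, [35, 51]), (0.6251, 0.0678, [47, 67])]
side white [(0.5519, 0.0667, [39, 43])]
side brass [(0.4426, -0.1146, [53, 59])]
side cap [(0.541, -0.352, [31, 43])]
top flange []
top white [(0.531, 0.084, [36, 46])]
top brass []
top cap [(0.5437, -0.3568, [35, 38])]
rot(0.1rad) [ 0.01  0.   -0.01] shift(4cm) [-0.138 -0.432  3.812] q6 -91.2 t 30.175
```

View pics/s12.png

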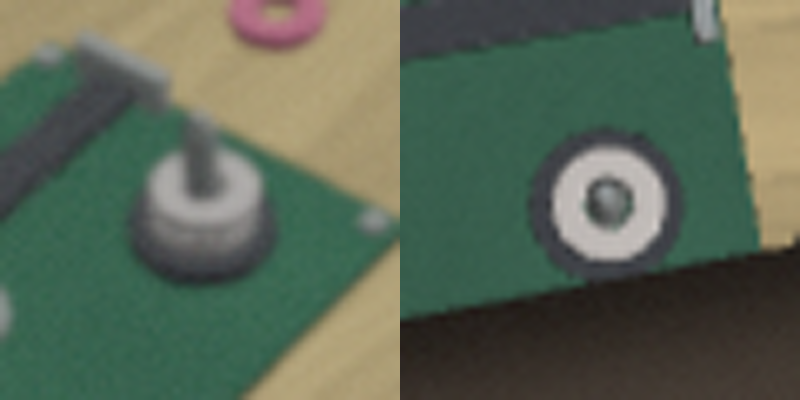

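Both spacers are seated with no gap showing. Now the brass wheel.

```bash
python3 -m jog '0 0 0 -0.14 -0.43 0 1; 0 0 0 0 0 0.9 1; 0 0 0 0 0 0.9 1; 0 0 0 0 0 0.9 1; 0 0 0 0 0 0.7 1; 0 0 0 0 0 0.3 1; 0 0 0 0 0 0.09 0.8; 0 0 0 0 0 0 0.8' ; python3 -c "
from h import *
to([.443,-.1158,.0055],99.7)"; python3 -m jog '0 0 0 0 0 0 -1; 0 0 0 0 0 0 -1; 0 0 0 0 0 0 -1; 0 0 0 0 0 0 -1; 0 0 0 0 0 -0.5 -1; 0 0 0 0 0 -0.9 -1; 0 0 0 0 0 -0.9 -1; 0 0 0 0 0 -0.9 -1';python3 -m jog '0 0 0 0 0 -0.4 -1; 0 0 0 0 0 0 -1'; python3 -c "
from h import *
to([.530,.0882,.15],99.7)"
```

```text
clock: 31.18
tool_pos: [0.4433, -0.1154, 0.0067]
orientation: [179.9, 0.0, 99.8]
force: [-0.1, -0.2, 0.0]
opening: 0.0797
rot(0.1rad) [0.01 0.   0.01] shift(4cm) [-0.009 -0.009  0.031] q6 -90.4 t 31.175
clock: 32.17
tool_pos: [0.4422, -0.1155, 0.135]
orientation: [-180.0, -0.0, 99.7]
force: [0.8, 1.0, -1.8]
opening: 0.0539
clock: 32.42
tool_pos: [0.4432, -0.1154, 0.151]
orientation: [179.9, -0.0, 99.7]
force: [-0.3, 0.1, -2.7]
opening: 0.0537
rot(0.1rad) [ 0.02 -0.    0.  ] shift(4cm) [4.651 2.998 0.032] q6 -90.4 t 32.425
```

```bash
python3 -m jog '0 0 0 0.4 0.25 0 -1; 0 0 0 0.8 0.55 0 -1; 0 0 0 0.8 0.55 0 -1; 0 0 0 0.8 0.5 0 -1; 0 0 0 0.8 0.5 0 -1; 0 0 0 0.7 0.4 0 -1; 0 0 0 0.35 0.25 0 -1; 0 0 0 0 0 0 -1'
python3 - <<'E'
from h import *
to([.530,.0882,.046],99.7); print(ctrl.get_obs()["opening"])
p,d=vision.snapshot("side"); u,v=np.array(proj("side",[.529,.0885,.1])).astype(int); cv2.imwrite("pics/s13.png",cv2.resize(p[v-60:v+60,u-80:u+80,::-1],(640,480),interpolation=2))
E
```

```text
clock: 33.42
tool_pos: [0.5294, 0.0885, 0.1489]
orientation: [-179.9, 0.0, 99.8]
force: [0.1, -0.5, -2.7]
opening: 0.0539
rot(0.1rad) [-0.02  0.01  0.01] shift(4cm) [-0.008  0.019  2.571] q6 -110.6 t 33.425
0.053874877349345415
```

View pics/s13.png

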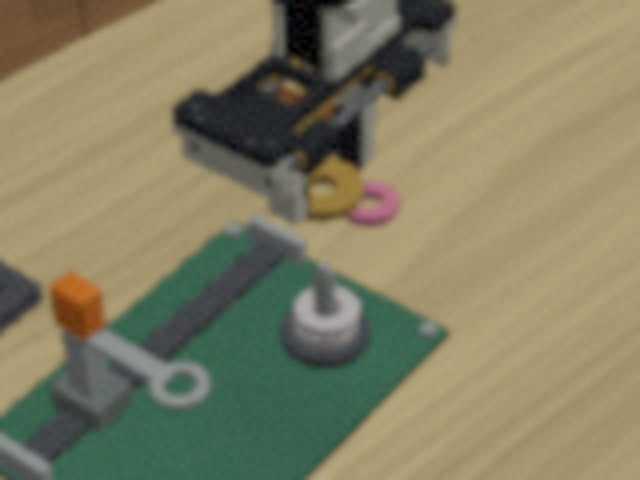

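```bash
python3 -m jog '0 0 0 0 0.01 0.4 -1; 0 0 0 0 0 0.5 -1; 0 0 0 0 0 0.4 -1; 0 0 0 0 0 0.25 -1; 0 0 0 0 0 0.25 -1; 0 0 0 0 0 0.2 -1; 0 0 0 0 0 0 -1'; python3 -c "
from h import *
print(ctrl.get_obs()['force']);to([.530,.0882,.046],99.7)"; python3 -m jog '0 0 0 0 0 0.2 -1; 0 0 0 0 0 0.2 -1; 0 0 0 0 0 0.08 -1; 0 0 0 0 0 0.05 -1; 0 0 0 0 0 0 -1; 0 0 0 0 0 0 -1'
```

```text
clock: 34.35
tool_pos: [0.5298, 0.088, 0.0697]
orientation: [-180.0, 0.0, 99.7]
force: [-0.7, 0.3, -2.1]
opening: 0.0534
[-0.72767864  0.2939664  -2.0939346 ]
rot(0.1rad) [-0.01  0.    0.  ] shift(4cm) [0.005 0.007 0.591] q6 -110.6 t 34.35
clock: 35.1
tool_pos: [0.5302, 0.0882, 0.0491]
orientation: [180.0, -0.0, 99.7]
force: [-0.2, -0.2, -2.2]
opening: 0.0537
```

```bash
python3 -m jog '0 0 0 0 0 0.05 -1; 0 0 0 0 0 0 -1; 0 0 0 0 0 0 0.5; 0 0 0 0 0 0 0.5; 0 0 0 0 0 0 0.5; 0 0 0 0 0 -0.5 0.5; 0 0 0 0 0 -1 0.5; 0 0 0 0 0 -1 0.5'; python3 -m jog '0 0 0 -0.5 0 -0.2 0.5; 0 0 0 -1 0 0 0.5; 0 0 0 -1 0 0 0.5; 0 0 0 -1 0 0 0.4; 0 0 0 -1 0 0 0.4; 0 0 0 -1 0 0 0.4; 0 0 0 -1 0 0 0.4; 0 0 0 -1 0 0 0.4';  python3 -m jog '0 0 0 -1 -0.5 0 0.4; 0 0 0 -1 -0.5 0 0.4; 0 0 0 -1 -0.5 0 0.4; 0 0 0 -0.5 -0.5 0 0.4; 0 0 0 0 0 0 0.4'
python3 - <<'E'
from h import *
for n in("side","top"):
    p,d=vision.snapshot(n); u,v=np.array(proj(n,[.529,.0885,.03])).astype(int); r=cv2.resize(p[v-30:v+30,u-30:u+30,::-1],(400,400),interpolation=2)
    a=r if n=="side" else np.hstack([a,r]); rings(n,p)
cv2.imwrite("pics/s14.png",a)
to([.5425,-.3545,.0065],99.7)
E
```

```text
clock: 36.1
tool_pos: [0.5298, 0.088, 0.148]
orientation: [-180.0, 0.0, 99.7]
force: [0.9, -0.1, 0.4]
opening: 0.0657
clock: 37.1
tool_pos: [0.5809, -0.2089, 0.1551]
orientation: [180.0, 0.0, 99.7]
force: [0.2, 0.3, -0.2]
opening: 0.0616
clock: 37.72
tool_pos: [0.5242, -0.3606, 0.1548]
orientation: [-180.0, -0.0, 99.6]
force: [0.1, 1.2, -0.5]
opening: 0.0614
side flange [(0.522, 0.0781, [34, 51])]
side white []
side brass [(0.5591, 0.0636, [54, 56])]
side cap [(0.5093, -0.3646, [36, 42])]
top flange [(0.5252, 0.0806, [43, 57])]
top white []
top brass [(0.5333, 0.0827, [41, 56])]
top cap []
rot(0.1rad) [ 0. -0. -0.] shift(4cm) [0.043 0.44  3.711] q6 -63.5 t 37.825
```

View pics/s14.png

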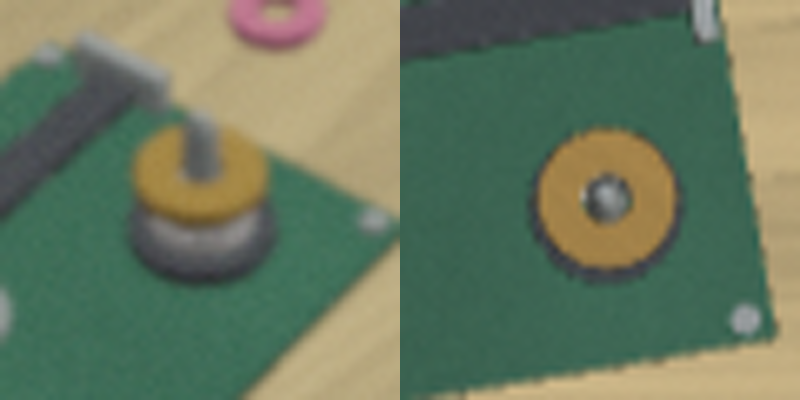

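The wheel is seated, but the cap was knocked aside. I'll back off and remeasure it.

```bash
python3 -m jog '0 0 0 1 0 0 0.4; 0 0 0 1 0.5 0 0.4; 0 0 0 1 0.5 0 0.4; 0 0 0 0 0 0 0.4'
python3 - <<'E'
from h import *
for n in("side","top"):
    p,d=vision.snapshot(n); rings(n,p)
    print([b for b in nets.boxes_of("cap",n)])
    cv2.imwrite(f"pics/c_{n}.png",p[:,:,::-1])
E
```

```text
clock: 38.33
tool_pos: [0.5461, -0.2306, 0.1554]
orientation: [179.9, 0.0, 100.0]
force: [0.5, 0.0, -0.1]
opening: 0.0615
side flange [(0.5207, 0.0783, [32, 49])]
side white []
side brass [(0.5592, 0.0634, [54, 56])]
side cap [(0.5107, -0.3632, [32, 42])]
[{'location': [0.5376, 0.4831, 0.0053], 'score': 0.63}, {'location': [0.5127, -0.3645, 0.0114], 'score': 0.52}]
top flange [(0.5239, 0.0801, [41, 55])]
top white []
top brass [(0.5333, 0.0827, [41, 56])]
top cap [(0.5127, -0.368, [35, 38])]
[{'location': [0.5146, -0.3669, 0.0151], 'score': 0.58}]
```

View pics/c_top.png

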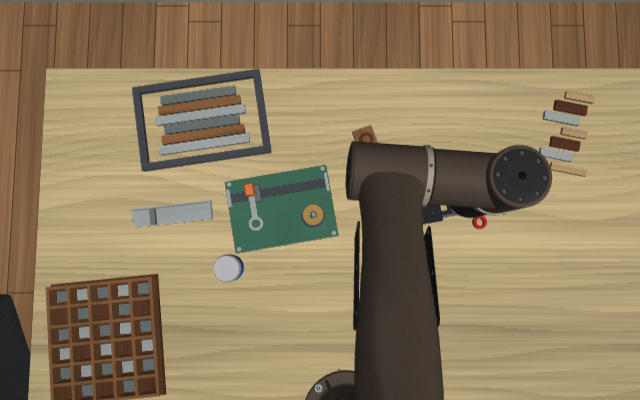

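The cap is now at about (480,222) in the top picture, which is (0.512, -0.366) m.

```bash
python3 -c "
from h import *
to([.512,-.366,.0065],99.7)"; python3 -m jog '0 0 0 -1 0.1 0 0.4; 0 0 0 -1 0.1 0 0.4; 0 0 0 -1 0.1 0 0.4; 0 0 0 -0.3 0 0 0.4; 0 0 0 0 0 0 0.4'; python3 -c "
from h import *
to([.512,-.366,.0065],99.7)"
```

```text
rot(0.1rad) [0.   0.   0.01] shift(4cm) [-3.113 -1.366  3.712] q6 -75.9 t 38.525
clock: 39.15
tool_pos: [0.578, -0.3631, 0.1542]
orientation: [-179.9, -0.0, 99.6]
force: [0.1, -0.4, -0.1]
opening: 0.0613
rot(0.1rad) [-0.01 -0.01 -0.02] shift(4cm) [ 0.202 -1.636  3.695] q6 -64.6 t 39.15
```

```bash
python3 -m jog '0 0 0 0.2 -0.8 0 0.4; 0 0 0 0 -0.83 0 0.4; 0 0 0 0 0 0.9 0.4; 0 0 0 0 0 0.9 0.4; 0 0 0 0 0 0.9 0.4; 0 0 0 0 0 0.7 0.4; 0 0 0 0 0 0.28 0.4; 0 0 0 0 0 0 0.4' ; python3 -c "
from h import *
to([.512,-.366,.0065],99.7)"
```

```text
clock: 40.15
tool_pos: [0.513, -0.3647, 0.0078]
orientation: [-180.0, -0.0, 99.8]
force: [0.7, 0.3, -0.9]
opening: 0.0612
rot(0.1rad) [-0.01 -0.    0.01] shift(4cm) [-0.027 -0.03   0.032] q6 -62.6 t 40.15
```

```bash
python3 -m jog '0 0 0 -0.02 -0.03 0.03 -1; 0 0 0 0 0 0 -1; 0 0 0 0 0 0 -1; 0 0 0 0 0 0 -1; 0 0 0 0 0 -0.5 -1; 0 0 0 0 0 -0.9 -1; 0 0 0 0 0 -0.9 -1; 0 0 0 0 0 -0.9 -1';python3 -m jog '0 0 0 0 0 -0.4 -1; 0 0 0 0 0 0 -1'; python3 -c "
from h import *
to([.530,.0882,.15],99.7)"
```

```text
clock: 41.15
tool_pos: [0.5119, -0.3661, 0.1356]
orientation: [-180.0, -0.0, 99.7]
force: [0.6, 0.1, -1.0]
opening: 0.0368
clock: 41.4
tool_pos: [0.5125, -0.3663, 0.1512]
orientation: [179.9, 0.0, 99.7]
force: [0.3, 0.3, -0.3]
opening: 0.0368
rot(0.1rad) [0.02 0.01 0.  ] shift(4cm) [11.127  2.349  0.027] q6 -62.4 t 41.4
```

```bash
python3 -m jog '0 0 0 0.5 0.1 0 -1; 0 0 0 0.9 0.2 0 -1; 0 0 0 0.9 0.2 0 -1; 0 0 0 0.9 0.2 0 -1; 0 0 0 0.9 0.2 0 -1; 0 0 0 0.9 0.2 0 -1; 0 0 0 0.9 0.2 0 -1; 0 0 0 0.9 0.2 0 -1'; python3 -m jog '0 0 0 0.9 0.2 0 -1; 0 0 0 0.9 0.2 0 -1; 0 0 0 0.9 0.2 0 -1; 0 0 0 0.9 0.2 0 -1; 0 0 0 0.5 0.1 0 -1; 0 0 0 0.2 0 0 -1; 0 0 0 0 0 0 -1';python3 - <<'E'
from h import *
to([.530,.0882,.056],99.7); print(ctrl.get_obs()["opening"])
p,d=vision.snapshot("side"); u,v=np.array(proj("side",[.529,.0885,.1])).astype(int); cv2.imwrite("pics/s15.png",cv2.resize(p[v-60:v+60,u-80:u+80,::-1],(640,480),interpolation=2))
E
```

```text
clock: 42.4
tool_pos: [0.524, -0.0862, 0.1489]
orientation: [-179.8, -0.0, 99.7]
force: [0.3, -0.4, 0.1]
opening: 0.0364
clock: 43.28
tool_pos: [0.5312, 0.0875, 0.1501]
orientation: [-179.9, 0.0, 99.8]
force: [0.1, 0.4, 0.2]
opening: 0.0364
rot(0.1rad) [-0.01  0.    0.01] shift(4cm) [ 0.023 -0.023  2.352] q6 -110.5 t 43.275
0.036419988628867105
```

View pics/s15.png

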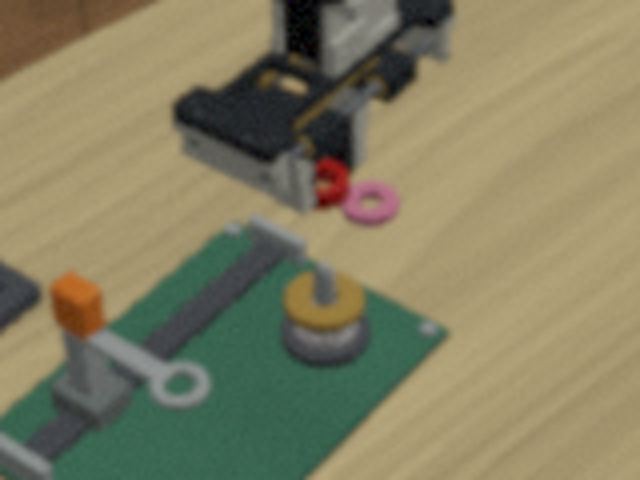

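```bash
python3 -m jog '0 0 0 0.02 -0.02 0.4 -1; 0 0 0 0 0 0.5 -1; 0 0 0 0 0 0.4 -1; 0 0 0 0 0 0.25 -1; 0 0 0 0 0 0.2 -1; 0 0 0 0 0 0.2 -1; 0 0 0 0 0 0 -1'; python3 -c "
from h import *
print(ctrl.get_obs()['force']);to([.530,.0882,.056],99.7)"; python3 -m jog '0 0 0 0 0 0.15 -1; 0 0 0 0 0 0.1 -1; 0 0 0 0 0 0.06 -1; 0 0 0 0 0 0 -1; 0 0 0 0 0 0 -1'
```

```text
clock: 44.2
tool_pos: [0.5306, 0.0882, 0.0721]
orientation: [-180.0, 0.0, 99.7]
force: [-0.7, -0.0, -0.8]
opening: 0.0368
[-0.7451077  -0.03697628 -0.824059  ]
rot(0.1rad) [-0.01  0.    0.01] shift(4cm) [ 0.003 -0.014  0.402] q6 -110.6 t 44.2
clock: 44.82
tool_pos: [0.5309, 0.0883, 0.0603]
orientation: [180.0, -0.0, 99.7]
force: [-0.2, -0.3, -0.9]
opening: 0.0366
```

```bash
python3 -m jog '0 0 0 0 0 0.07 -1; 0 0 0 0 0 0 -1; 0 0 0 0 0 0 0.1; 0 0 0 0 0 0 0.1; 0 0 0 0 0 0 0.1; 0 0 0 0 0 -0.5 0.1; 0 0 0 0 0 -1 0.1; 0 0 0 0 0 -1 0.1'; python3 -m jog '0 0 0 0.5 -0.5 -0.5 0.1; 0 0 0 1 0 0 0.1; 0 0 0 1 0.5 0 0.1; 0 0 0 1 0.7 0 0.1; 0 0 0 0 1 0 0.1; 0 0 0 0 0 0 0.1'
python3 - <<'E'
from h import *
for n in("side","top"):
    p,d=vision.snapshot(n); u,v=np.array(proj(n,[.529,.0885,.03])).astype(int); r=cv2.resize(p[v-30:v+30,u-30:u+30,::-1],(400,400),interpolation=2)
    a=r if n=="side" else np.hstack([a,r])
cv2.imwrite("pics/s16.png",a)
y=np.radians(9.7); Rm=np.array([[np.cos(y),-np.sin(y)],[np.sin(y),np.cos(y)]])
g=np.array([.530,.0885])+Rm@[.085,.148]; print(g)
to([g[0],g[1],.105],99.7)
E
```

```text
clock: 45.82
tool_pos: [0.5305, 0.0881, 0.1582]
orientation: [-179.9, 0.0, 99.7]
force: [0.4, -0.1, 0.7]
opening: 0.0483
clock: 46.58
tool_pos: [0.5756, 0.2385, 0.1761]
orientation: [-179.9, 0.0, 99.7]
force: [-0.9, -0.4, -0.6]
opening: 0.0479
[0.58884837 0.24870571]
rot(0.1rad) [-0.02  0.01 -0.  ] shift(4cm) [0.216 0.421 1.787] q6 -120.8 t 46.675
```

View pics/s16.png

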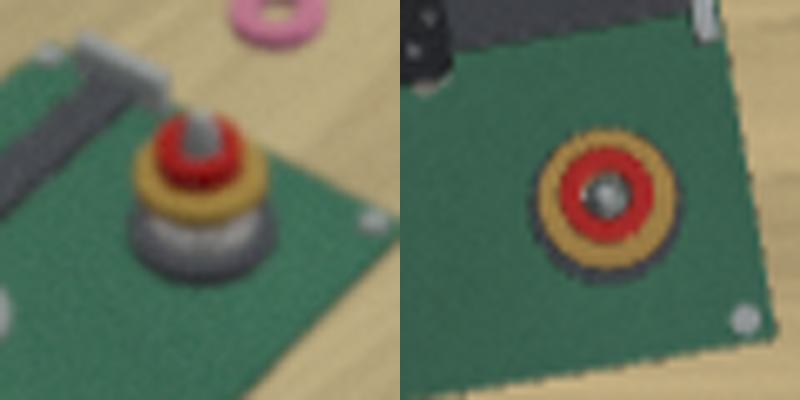

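```bash
python3 -m jog '0 0 0 0.22 0.4 0 0.3; 0 0 0 0 0 0 0.3; 0 0 0 0 0 0.6 0.3; 0 0 0 0 0 0.6 0.3; 0 0 0 0 0 0.6 0.3; 0 0 0 0 0 0 -1; 0 0 0 0 0 0 -1; 0 0 0 0 0 0 -1'
python3 - <<'E'
from h import *
y=np.radians(9.7); Rm=np.array([[np.cos(y),-np.sin(y)],[np.sin(y),np.cos(y)]])
o=ctrl.get_obs(); print(o["opening"],o["force"]); print(Rm.T@(o["tool_pos"][:2]-[.530,.0883]))
E
```

```text
clock: 47.68
tool_pos: [0.5889, 0.2494, 0.1068]
orientation: [179.9, -0.1, 99.7]
force: [0.1, -0.1, -0.1]
opening: 0.0326
0.0326280488625354 [ 0.09670253 -0.06433353 -0.14005793]
[0.08522102 0.14888274]
```

```bash
python3 -m jog '0 0 0 0 0 0 -1; 0 0 0 0 0 0 -1; 0 0 0 -0.3 0 0 -1; 0 0 0 -0.5 0 0 -1; 0 0 0 -0.5 0 0 -1; 0 0 0 -0.5 0 0 -1; 0 0 0 -0.5 0 0 -1; 0 0 0 -0.5 0 0 -1'; python3 -m jog '0 0 0 -0.4 0 0 -1; 0 0 0 -0.3 0 0 -1; 0 0 0 -0.15 0 0 -1; 0 0 0 0 0 0 -1; 0 0 0 0 0 0 -1'
cat > k.py <<'E'
from h import *
y=np.radians(9.7); Rm=np.array([[np.cos(y),-np.sin(y)],[np.sin(y),np.cos(y)]])
o=ctrl.get_obs(); print(o["opening"],o["force"]); print(Rm.T@(o["tool_pos"][:2]-[.530,.0883]))
E
python3 k.py
```

```text
clock: 48.68
tool_pos: [0.6077, 0.1384, 0.1063]
orientation: [179.9, -0.0, 99.7]
force: [-2.6, 2.0, 5.4]
opening: 0.0214
clock: 49.3
tool_pos: [0.6135, 0.1047, 0.1062]
orientation: [180.0, 0.0, 99.7]
force: [-1.1, -1.8, 5.8]
opening: 0.0216
0.021574124659902057 [-1.05954142 -1.82990284  5.80848336]
[0.08503751 0.00206006]
```

```bash
python3 -m jog '0 0 0 -0.05 0 0 -1; 0 0 0 0 0 0 -1; 0 0 0 0 0 0 -1'; python3 k.py; python3 -m jog '0 0 0 0 0 0 0.1; 0 0 0 0 0 0 0.1; 0 0 0 0 0 0 0.1; 0 0 0 0 0 -1 0.1; 0 0 0 0 0 -1 0.1; 0 0 0 1 1 0 0.1; 0 0 0 1 1 0 0.1; 0 0 0 1 1 0 0.1'; python3 -m jog '0 0 0 1 0 0 0.1; 0 0 0 1 0 0 0.1; 0 0 0 0 0 0 0.1'
python3 - <<'E'
from h import *
for n in("side","top"):
    p,d=vision.snapshot(n); u,v=np.array(proj(n,[.529,.0885,.06])).astype(int); r=cv2.resize(p[v-25:v+25,u-25:u+25,::-1],(400,400),interpolation=cv2.INTER_CUBIC)
    a=r if n=="side" else np.hstack([a,r])
cv2.imwrite("pics/s17.png",a);cv2.imwrite("pics/top17.png",p[:,:,::-1])
E
```

```text
clock: 49.68
tool_pos: [0.6137, 0.1031, 0.1062]
orientation: [179.9, 0.0, 99.7]
force: [-1.7, -1.0, 6.0]
opening: 0.0215
0.021549009382134235 [-1.67557919 -0.99586266  5.98983225]
[0.08503871 0.00049709]
clock: 50.68
tool_pos: [0.7124, 0.2431, 0.1856]
orientation: [180.0, -0.0, 99.7]
force: [1.3, -0.5, -0.1]
opening: 0.0483
clock: 51.05
tool_pos: [0.6971, 0.3236, 0.1842]
orientation: [-179.9, 0.0, 99.9]
force: [-0.5, 0.1, -0.2]
opening: 0.0481
```

View pics/s17.png

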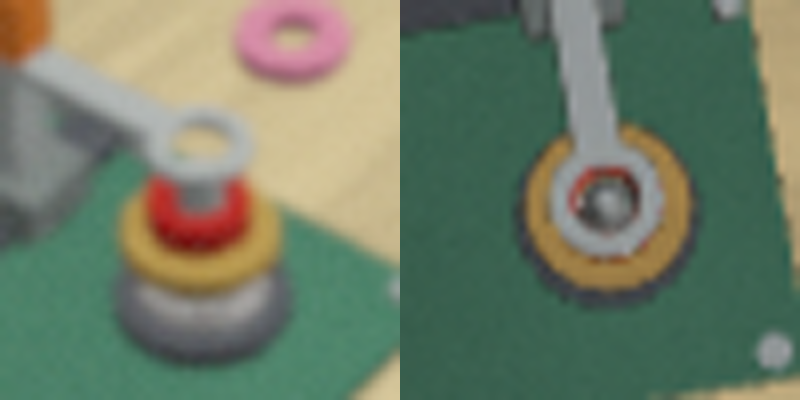

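View pics/top17.png

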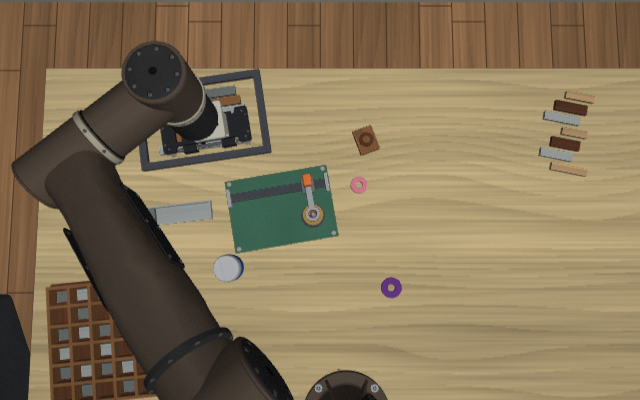

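The eye at (606,203) in the zoom is concentric with the post tip. The stack sits tight, the tin, block and stick are unmoved, and the gripper is clear.

```bash
python3 -c "
from plant import ctrl
print(ctrl.get_obs()['force']); ctrl.close_job()"
```

```text
[ 0.33133237 -0.75284204  0.1981421 ]
the job is handed in; nothing more can be done
```

The creasing stack is made up on the post and the job is handed in at about 51 s of the 210 s allowed; no verdict is reported.

- **What I did:** I slid the keeper to the open end. Then I threaded on the flange, both white spacers, the brass wheel and the red cap. Last, I slid the keeper back over the post and let go. The pink and purple look-alikes were left alone.
- **Disturbance:** The cap had been knocked about 3 cm aside, so I measured it again before picking it up.
- **Last checks:**
  - The stack shows no gaps or tilt in either camera.
  - The keeper read 0.5 mm from centre just before I let go, and its eye looks concentric with the post tip.
  - The ink tin, type block and composing stick look unmoved.
  - The gripper was clear, with almost no force on it (under 1 N).
- **What disagreed:** The two cameras differed by up to about 5 mm on where the rings lay. I averaged them, and every ring still went onto the post without catching. No check failed.

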